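Invert the rinsed cup onto the free drying peg

TASK

The blue cup has been rinsed and lies on its side on the draining stand. Turn it mouth down and lower it gently over the free drying peg until its rim stands flat on the peg's base, then let go. Leave the orange cup on the draining stand and the white cup on its own peg as they are.

Things in the scene. Friction and masses are not known exactly. Their poses are not given: they have to be found in the camera images.
- blue_cup: blue open cylinder, 56 mm outside diameter, 90 tall, wall 2.5, base 4, 50 g. Origin: centre of base underside; z axis: base to mouth. It lies on 2 thin rods of a white draining stand (130 x 200 mm, lanes 130 apart), mouth roughly to the robot's left and 20 deg below level against an 18 mm stop; mid-axis 75 mm above the table; sides free for fingers to 30 mm above the table.
- free_stand: free drying peg, fixed: round grey base, 100 mm diameter, 12 thick, with an upright black peg in its centre, 12 mm diameter, rounded tip 82 mm above the table. Origin: centre of the base's underside on the table, below the peg; z up. A cup fully down on it has its closed end 102 mm above the table. A second stand like it carries the white cup.
- orange_cup: an orange cup of the same shape and size as the blue one, lying in the same way on the other lane of the draining stand. Origin: centre of base underside; z axis from base to mouth. To be left alone.
- white_cup: a white cup of the same shape and size, already standing mouth down over the peg of the second stand, its closed end 102 mm above the table. Origin: centre of the closed base's outer face (now on top); z axis from base to mouth, now down. To be left alone.
There are look-alikes about, which are no part of the job. Leave any turquoise or yellow look-alike of the free_stand alone.

How it is judged:
By the outcome, as a careful person would: the job done as asked, in the order asked, and still so for the second after the job is handed in, with the robot touching nothing.
It also fails if it takes over 42 s, if anything falls off the work surface, if the arm or the gripper's body presses on something with over 40 N, if the wrist force passes 120 N, or if a joint passes its speed limit or range.

ROBOT

A 6-joint arm with a two-finger parallel gripper is mounted at the origin on the work surface. World frame = base frame: x ahead of the robot, y to its left, z up, the work surface at z = 0. Lengths are in mm, angles in rad, forces in N, time in s.
With the tool pointing down it reaches from about 350 to 975 mm from the base axis. Payload 7.1 kg.
Tool frame: the origin (TCP) lies at the very end of the fingers, on their centre line; the grasp point (between the pads) lies 19 mm behind it; z points along the fingers, y is the direction in which the jaws open and shut (so a half turn about z gives the same grasp; the last joint's range is limited). The gripper opens to 88 mm and grips with 3 to 60 N. Pads are 20 mm wide; open, the fingers measure 115 mm over their backs; the gripper's body (75 mm by 178 mm) begins 61 mm behind the grasp point.
Start: joints at [-1.368, 0.423, 1.63, -0, 1.089, -0.019], TCP at [137.511, -609.668, 222.675] pointing down, gripper open.
Joint ranges: [-3, 3], [-0.9, 2.11], [0.09, 2.58], [-1.31, 4.45], [0.11, 2.69], [-2.54, 2.54]. Speed limits (rad/s): [2.39, 2.39, 3.01, 3.14, 3.14, 3.14].

INTERFACE

Orientations are given as a rotation vector (axis times angle).
In Python, from workcell import readout, imaging, close_job gives the robot as it stands.
- The arm moves only by the tool carry_out, never from a script. Its argument "rows" is a list of rows, each a list of 3 entries, a list of its own where there are three numbers: the shift along the tool's x, y, z in m, then the turn, a rotation vector about the tool's x, y, z in rad, then the closure, from 0 (fully open) to 1 (shut). In form: [[[dx, dy, dz], [wx, wy, wz], hand], ...]. A call has 1 to 12 rows; each row shifts and turns the commanded pose from where the row before left it, along the tool's axes as they then stand; what a row does not reach is not made up. A row lasts 1/12 s, in which the tool goes at most 41.7 mm and 7.16 degrees, less where a joint would pass 70% of its speed; a pose out of reach is approached as far as the arm can. A call with a gripper value outside its range is refused whole. The fingers move at their own pace and stop on an object; the grip force is fixed at half the most. Time passes only in rows, so rows that do not move let the fingers close. It gives the time, the measured TCP pose, the force and the opening at its end, in the units of the state.
- readout.get_obs(): the state, without advancing time (a new reading comes with each control period).
- imaging.get_image(name): name is "scene" or "top" or "wrist"; returns the picture (420x560x3 uint8, red, green, blue); there is no depth.
- imaging.camera_params(name): a dict with "fx", "fy", "cx", "cy" (pixels), "rvec" (rotation vector, rad) and "tvec" (3), from world to camera coordinates, as OpenCV has them; the wrist camera has in their place "T_tool_cam" (4x4, takes a point from camera to tool coordinates, whose origin is the TCP and whose axes are the flange's). Camera axes: x right, y down, z forward; pixel columns grow to the right and rows downward; lengths in mm; the calibration is good to about 2 mm. The wrist camera is an equidistant fisheye: a pixel r from the principal point sees the ray r / f radians off the axis. A picture is of the moment at which its call begins: read the wrist's pose just before it. camera_params takes no time and is no camera call.
- close_job(): hands the job in, once; it reports no verdict.
The state is a dict: "t": time; "qpos": joint angles; "qvel": joint speeds; "joint_torque": joint torques, N m; "ee_pos": TCP position; "orientation": TCP orientation; "ft_force": force on the tool from outside, world axes, zero at the start; "moment": the same for the moment, N m; "width": finger opening in mm.
Only numpy, scipy, OpenCV 4.12 (cv2) and the standard library are available. Lean on these libraries where they do the work, as an engineer would, in place of code of your own. Each camera call takes 0.05 s, during which the arm holds its last target.

## Working session

There is one attempt and no reset: what is moved stays moved. The work goes in short steps, Python scripts to look and compute and a tool call to move; the robot and the scene stay as the last step left them, time stands still between calls to the robot, and variables do not carry over. Pictures are saved under pics/ and viewed, and the job is handed in when it is done.

Besides the shell and the picture viewer there is one more tool, called after "Call:" as name(argument=value, ...), one argument or row to a line, values as JSON. carry_out: Moves the arm, as the interface text tells. Its arguments: {"type":"object","properties":{"rows":{"type":"array","items":{"type":"array"}}},"required":["rows"]}

```bash
mkdir -p pics; cat > h.py <<'E'
import numpy as np,cv2
from scipy.spatial.transform import Rotation as R
from workcell import readout,imaging
def save(n,f,crop=None,s=1):
    im=imaging.get_image(n)
    cv2.imwrite('pics/raw_'+f+'.png',im[:,:,::-1])
    cv2.imwrite('pics/'+f+'.png',im[:,:,::-1]); return im
def P(n):
    p=imaging.camera_params(n);K=np.array([[p['fx'],0,p['cx']],[0,p['fy'],p['cy']],[0,0,1.]])
    return K,np.array(p['rvec'],float),np.array(p['tvec'],float)
def proj(n,X):
    K,r,t=P(n);return cv2.projectPoints(np.array(X,float).reshape(-1,3),r,t,K,None)[0].reshape(-1,2)
def unproj(n,uv,z):
    K,r,t=P(n);M=cv2.Rodrigues(r)[0];C=-M.T@t
    d=M.T@np.linalg.inv(K)@np.array([uv[0],uv[1],1.]);return C+d*(z-C[2])/d[2]
E
python3 - <<'E'
from h import *
print(readout.get_obs())
for n in('scene','top'):
    save(n,n+'0');print(imaging.camera_params(n))
print(imaging.camera_params('wrist'))
E
```

```text
{'t': 0.0, 'qpos': array([-1.36797657e+00,  4.23837472e-01,  1.63067979e+00, -1.34500919e-05,
        1.08860562e+00, -1.89877908e-02]), 'qvel': array([ 0.00209745, -0.00098795,  0.00035404, -0.00010633,  0.00059575,
        0.00015844]), 'joint_torque': array([ 6.71800481e-04, -5.44618034e+01, -2.73665482e+01,  6.45111920e-02,
        2.27242231e-02, -8.48774926e-05]), 'ee_pos': array([ 137.41291105, -609.13817984,  221.90781804]), 'orientation': array([-3.12077780e+00, -3.47541920e-01,  2.39140621e-04]), 'ft_force': array([ 0.33788513, -0.4372504 ,  0.8145131 ]), 'moment': array([ 0.01348027,  0.00929331, -0.02138491]), 'width': 87.57000207039181}
{'fx': 457.24115434655374, 'fy': 457.24115434655374, 'cx': 277.1341216252589, 'cy': 208.43165645027736, 'rvec': array([ 2.16886585,  1.57810249, -0.44878712]), 'tvec': array([-173.1958781 , -418.82215742, 1520.16396246])}
{'fx': 378.93900043967, 'fy': 378.93900043967, 'cx': 277.9260540349266, 'cy': 211.72624251169157, 'rvec': array([ 2.14954191, -2.1000457 ,  0.20553005]), 'tvec': array([  3.00273791, 568.19432713, 765.18014711])}
{'fx': 325.19226210127806, 'fy': 325.19226210127806, 'cx': 280.97775949171415, 'cy': 208.49208118359354, 'T_tool_cam': array([[ 9.47133136e-04, -9.58633738e-01, -2.84640932e-01,
         7.86474973e+01],
       [ 9.99999493e-01,  8.10578472e-04,  5.97541557e-04,
         2.76817531e-01],
       [-3.42099685e-04, -2.84641353e-01,  9.58634019e-01,
        -1.61954409e+02],
       [ 0.00000000e+00,  0.00000000e+00,  0.00000000e+00,
         1.00000000e+00]])}
```

View pics/scene0.png

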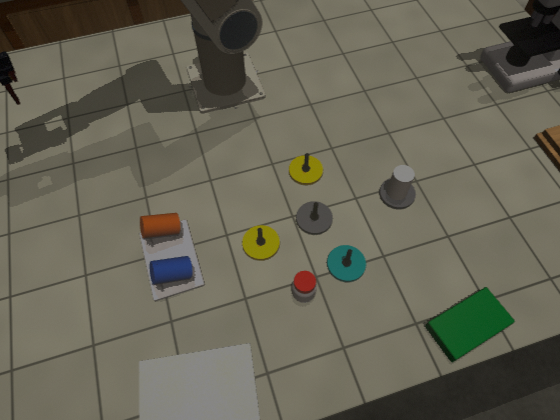

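View pics/top0.png

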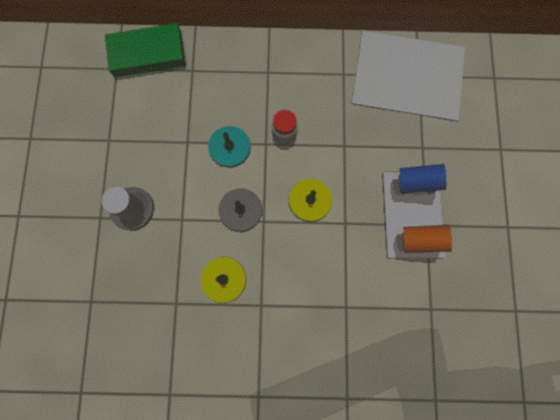

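```bash
python3 - <<'E'
from h import *
for n,bx in(('top',(375,150,465,270)),('scene',(125,200,215,300)),('top',(190,170,280,250)),('scene',(280,190,360,250))):
    im=cv2.imread(f'pics/{n}0.png');x0,y0,x1,y1=bx
    c=im[y0:y1,x0:x1];s=min(6,600//(y1-y0));c=cv2.convertScaleAbs(cv2.resize(c,None,fx=s,fy=s,interpolation=cv2.INTER_CUBIC),alpha=1.8)
    cv2.imwrite(f'pics/c_{n}_{x0}.png',c)
for n,u in(('top',(241,210)),('scene',(314,217)) ):print('stand',unproj(n,u,12))
for n,u in(('top',(422,179)),('scene',(171,270)),('top',(427,239)),('scene',(161,225)) ):print('cup',unproj(n,u,75))
E
```

```text
stand [577.86091196 100.11202712  12.        ]
stand [581.57848465 101.32331738  12.        ]
cup [ 642.6936581  -290.90155298   75.        ]
cup [ 644.76696268 -290.51115463   75.        ]
cup [ 513.57826543 -295.05161614   75.        ]
cup [ 515.08278162 -291.23577008   75.        ]
```

```bash
cd pics; python3 - <<'E'
import cv2,numpy as np
a=[cv2.imread(f) for f in('c_top_375.png','c_scene_125.png','c_top_190.png','c_scene_280.png')]
a=[cv2.resize(x,(390,290) if 0 else None,fx=.66,fy=.66) if x.shape[0]>500 else cv2.resize(x,None,fx=.66,fy=.66) for x in a]
W=max(x.shape[1] for x in a);H=max(x.shape[0] for x in a)
for i in(0,2):
    o=np.zeros((H,2*W,3),'u1')
    for j in(0,1):
        x=a[i+j];o[:x.shape[0],j*W:j*W+x.shape[1]]=x
    cv2.imwrite(f'm{i}.png',o);print(o.shape)
E
```

```text
(396, 712, 3)
(396, 712, 3)
```

View pics/m0.png

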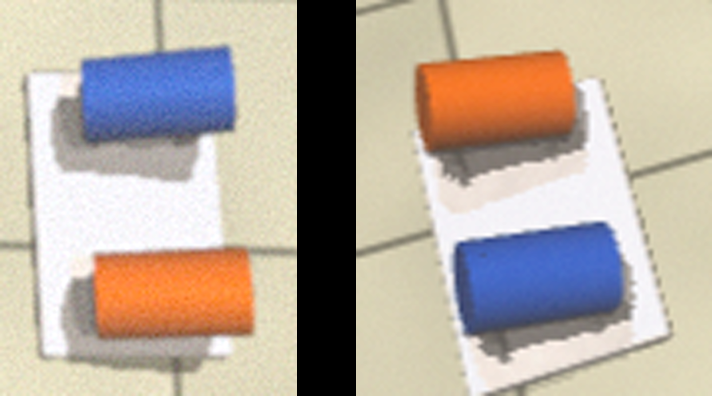

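View pics/m2.png

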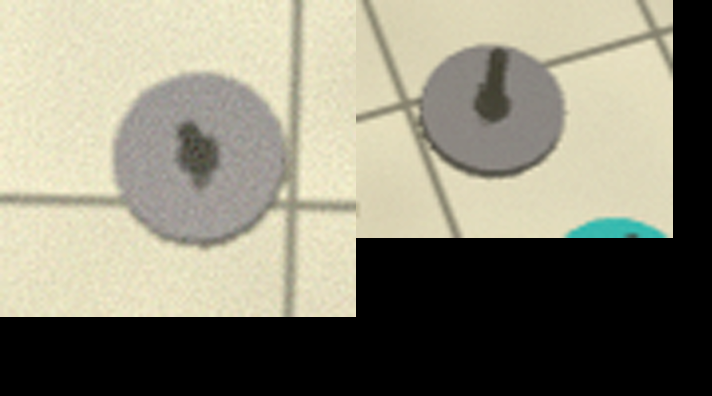

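```bash
cat > fit.py <<'E'
from h import *
from scipy.optimize import least_squares,minimize
o={}
def mask(n,kind):
    im=cv2.imread(f'pics/{n}0.png');h=cv2.cvtColor(im,cv2.COLOR_BGR2HSV)
    if kind=='blue': m=cv2.inRange(h,(105,130,40),(130,255,255))
    if kind=='orange': m=cv2.inRange(h,(4,170,60),(16,255,255))
    return m
def cyl(c,yaw,tilt):
    a=np.array([np.cos(tilt)*-np.sin(yaw),np.cos(tilt)*np.cos(yaw),-np.sin(tilt)])
    u=np.cross(a,[0,0,1]);u/=np.linalg.norm(u);v=np.cross(u,a)
    t=np.linspace(0,2*np.pi,48)
    return np.concatenate([c+s*45*a+28*(np.outer(np.cos(t),u)+np.outer(np.sin(t),v)) for s in(-1,1)])
def polymask(n,pts,shape=(420,560)):
    S=4;p=(proj(n,pts)+.5)*S-.5
    h=cv2.convexHull(p.astype(np.float32)).reshape(-1,2)
    m=np.zeros((shape[0]*S,shape[1]*S),'u1');cv2.fillPoly(m,[np.round(h*16).astype(int)],255,shift=4)
    return cv2.resize(m,(shape[1],shape[0]),interpolation=cv2.INTER_AREA)/255.
for kind,c0 in(('blue',[643,-291]),('orange',[514,-293])):
  for ns in(('top',),('scene',),('top','scene')):
    M={}
    for n in ns:
        m=mask(n,kind);k,l,s,_=cv2.connectedComponentsWithStats(m);M[n]=(l==1+np.argmax(s[1:,4]))*1.
    f=lambda p:sum(np.abs(polymask(n,cyl(np.array([p[0],p[1],75.]),p[2]/100,np.radians(20)))-M[n]).sum() for n in ns)
    best=minimize(f,c0+[0.],method='Nelder-Mead',options=dict(initial_simplex=[c0+[0],[c0[0]+8,c0[1],0],[c0[0],c0[1]+8,0],c0+[10]],xatol=.05,fatol=.1))
    print(kind,ns,best.x,best.fun,sum(M[n].sum() for n in ns))
# stand disc
t=np.linspace(0,2*np.pi,60)
for n,u in(('top',(241,210)),('scene',(314,217))):
    im=cv2.imread(f'pics/{n}0.png').astype(int)
    x,y=u;w=im[y-28:y+28,x-28:x+28]
    h=cv2.cvtColor(w.astype('u1'),cv2.COLOR_BGR2HSV)
    print(n,h[28-12,28],h[28,28+12],h[2,2],h[2,-3])
    np.save
E
python3 fit.py; python3 - <<'E'
from h import *
o=readout.get_obs();print(R.from_rotvec(o['orientation']).as_matrix().round(3))
for n,u in(('top',(229,147)),('top',(311,200)),('top',(223,280))):print(unproj(n,u,12).round())
print(unproj('top',(117,200),102).round())
E
```

```text
blue ('top',) [ 650.08333333 -289.58333333   -7.91666667] 391.18039215686275 821.0
blue ('scene',) [ 636.39455134 -286.92689594   -4.14867018] 245.78039215686272 726.0
blue ('top', 'scene') [ 642.88291395 -288.97018532   -7.82266933] 652.8901960784314 1547.0
orange ('top',) [ 517.52443365 -294.66039587    4.6360289 ] 329.74117647058824 968.0
orange ('scene',) [ 508.02094672 -292.01825811  -12.1240997 ] 192.87843137254902 666.0
orange ('top', 'scene') [ 512.63675922 -293.42051744   -2.98534698] 542.5843137254901 1634.0
top [42 14 91] [173  12  87] [ 26  40 129] [ 26  37 117]
scene [24 67 38] [15 20 78] [ 26  43 119] [ 24  44 123]
[[ 0.976  0.22  -0.   ]
 [ 0.22  -0.976  0.001]
 [ 0.    -0.001 -1.   ]]
[728. 134.  12.]
[605. -59.  12.]
[421. 133.  12.]
[575. 345. 102.]
```

```bash
python3 - <<'E'
s=open('fit.py').read()
a=s.index("    im=cv2.imread(f'pics/{n}0.png');h=");b=s.index("def cyl")
s=s[:a]+"""    im=cv2.GaussianBlur(cv2.imread(f'pics/{n}0.png'),(3,3),0).astype(int)
    d=im[:,:,0]-im[:,:,2] if kind=='blue' else im[:,:,2]-im[:,:,0]
    return (d>(20 if kind=='blue' else 65)).astype('u1')
"""+s[b:]
a=s.index("# stand disc")
s=s[:a]+"""
t=np.linspace(0,2*np.pi,60)
for n,u in(('top',(241,210)),('scene',(314,217))):
    im=cv2.GaussianBlur(cv2.imread(f'pics/{n}0.png'),(3,3),0).astype(int)
    sat=(im[:,:,2]-im[:,:,0])/im.sum(2); L=im.sum(2)
    x,y=u;W=np.zeros((420,560),bool);W[y-24:y+25,x-26:x+27]=1
    m=(W&((sat<.033)|(L<170))).astype('u1');m=cv2.morphologyEx(m,cv2.MORPH_OPEN,np.ones((3,3),'u1'));m=cv2.morphologyEx(m,cv2.MORPH_CLOSE,np.ones((5,5),'u1'))
    k,l,st,_=cv2.connectedComponentsWithStats(m);M=(l==1+np.argmax(st[1:,4]))*1.
    cv2.imwrite(f'pics/mask_{n}.png',cv2.resize(M[y-40:y+40,x-40:x+40]*255,None,fx=4,fy=4))
    f=lambda p:np.abs(np.maximum(polymask(n,np.r_[[[p[0]+50*np.cos(q),p[1]+50*np.sin(q),z] for q in t for z in(0,12)]]),0)-M).sum()
    b=minimize(f,[580,100],method='Nelder-Mead',options=dict(initial_simplex=[[580,100],[588,100],[580,108]],xatol=.05,fatol=.1))
    print(n,'stand',b.x,b.fun,M.sum())
"""
open('fit.py','w').write(s)
E
python3 fit.py
```

```text
blue ('top',) [ 660.25409358 -279.60398215  -24.68458841] 2432.1019607843136 1227.0
blue ('scene',) [-371.83188538  217.25179089  -41.28943759] 1005.0 1005.0
blue ('top', 'scene') [ 438.56791808 -116.76531468  -54.50654853] 4320.396078431372 2232.0
orange ('top',) [ 520.2157386  -286.7688293    13.31577128] 2799.1725490196077 1509.0
orange ('scene',) [-156.99064619  872.54250048  -79.42162912] 914.0 914.0
orange ('top', 'scene') [ 526.69117235 -278.0785102   -36.49455447] 4534.341176470589 2423.0
top stand [581.29798889 103.46936798] 129.41176470588238 1403.0
scene stand [576.11629677 102.67268467] 176.12941176470588 831.0[ WARN:0@5.790] global loadsave.cpp:1063 imwrite_ Unsupported depth image for selected encoder is fallbacked to CV_8U.
```

```bash
python3 - <<'E'
s=open('fit.py').read()
s=s.replace("return (d>(20 if kind=='blue' else 65)).astype('u1')","""m=(d>(15 if kind=='blue' else 55)).astype('u1');m2=m*0
    x0,y0,x1,y1={'topblue':(390,158,455,200),'sceneblue':(143,250,200,290),'toporange':(393,217,462,262),'sceneorange':(133,205,190,243)}[n+kind]
    m2[y0:y1,x0:x1]=m[y0:y1,x0:x1];cv2.imwrite(f'pics/mk_{n}{kind}.png',cv2.resize(m2[y0:y1,x0:x1]*255,None,fx=4,fy=4));return m2""")
open('fit.py','w').write(s)
E
python3 fit.py 2>/dev/null; cd pics; python3 - <<'E'
import cv2,numpy as np
o=np.zeros((560,560),'u1')
y=0
for i,f in enumerate(['mk_topblue','mk_sceneblue','mask_top','mask_scene']):
    a=cv2.imread(f+'.png',0)[:270,:270];r,c=divmod(i,2);o[r*280:r*280+a.shape[0],c*280:c*280+a.shape[1]]=a
cv2.imwrite('mm.png',o)
E
```

```text
blue ('top',) [ 645.34347596 -289.63514679    1.72987609] 103.17254901960784 1124.0
blue ('scene',) [ 641.49185235 -290.60086285    3.02736649] 48.294117647058826 946.0
blue ('top', 'scene') [ 643.02488151 -290.16215006    3.18986685] 179.10588235294114 2070.0
orange ('top',) [ 518.57424224 -293.65423437    2.28647131] 201.36470588235292 1094.0
orange ('scene',) [ 507.60289571 -293.03876661  -12.11824431] 164.12156862745098 693.0
orange ('top', 'scene') [ 512.33355562 -294.13621105   -0.93260748] 397.7372549019607 1787.0
top stand [581.29798889 103.46936798] 129.41176470588238 1403.0
scene stand [576.11629677 102.67268467] 176.12941176470588 831.0
```

View pics/mm.png

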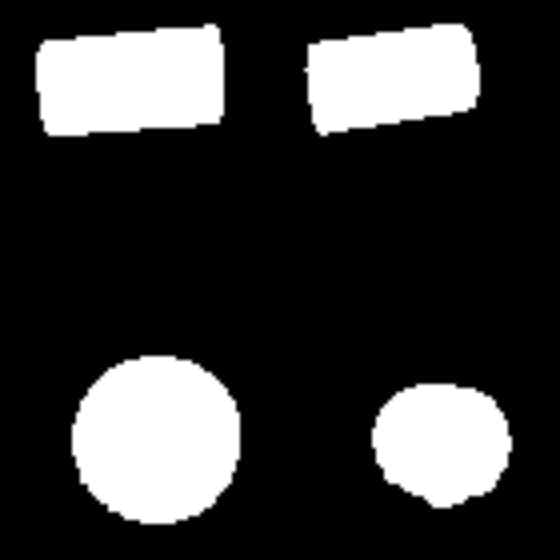

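```bash
cat >> h.py <<'E'
def rowsfor(p1,R1,N,hand=0.,p0=None,R0=None,lead=0):
    """straight line, slerp; returns rows in tool axes (m, rad)"""
    o=readout.get_obs()
    if p0 is None:p0=o['ee_pos'];R0=R.from_rotvec(o['orientation']).as_matrix()
    w=R.from_matrix(R0.T@R1).as_rotvec();dw=np.round(w/N,3)
    v=(np.array(p1)-p0)/N;p=np.array(p0,float);Rk=np.array(R0);out=[]
    for k in range(N):
        d=np.round(Rk.T@(p0+(k+1)*v-p)/1000,4)
        p=p+Rk@d*1000
        dwk=dw if k<N-1 else np.round(R.from_matrix(Rk.T@R1).as_rotvec(),3)
        Rk=Rk@R.from_rotvec(dwk).as_matrix()
        out.append([d.tolist(),dwk.tolist(),hand])
    for i in range(0,N,12):print(str(out[i:i+12]).replace(' ',''))
    print('end err',p-p1,np.degrees(R.from_matrix(Rk.T@R1).magnitude()).round(2))
    return p,Rk
def tool(phi_deg,yaw):
    c,s=np.cos(np.radians(phi_deg)),np.sin(np.radians(phi_deg))
    h=np.array([-np.sin(yaw),np.cos(yaw),0]);z=c*h+s*np.array([0,0,1.]);y=np.array([np.cos(yaw),np.sin(yaw),0])
    return np.c_[np.cross(y,z),y,z]
def st():
    o=readout.get_obs()
    print('t',o['t'],'q',o['qpos'].round(3),'p',o['ee_pos'].round(1),'F',o['ft_force'].round(1),'w',o['width'].round(1));print(R.from_rotvec(o['orientation']).as_matrix().round(3).tolist());return o
E
cat > plan.py <<'E'
from h import *
yaw=.03;Rp=tool(-60,yaw)
a=np.array([-np.cos(np.radians(20))*np.sin(yaw),np.cos(np.radians(20))*np.cos(yaw),-np.sin(np.radians(20))])
G=np.array([643.,-290,75])-5*a
pick=G+19*Rp[:,2]; appr=pick-110*Rp[:,2]
E
python3 -c "
from plan import *
print(G,pick,appr,Rp)
rowsfor(appr,Rp,24)"
```

```text
[ 643.14093275 -294.69634895   76.71010072] [ 642.8559755  -285.20062363   60.25561804] [ 644.50572801 -340.17587549  155.51841246] [[-0.02597687  0.99955003 -0.01499775]
 [ 0.86563572  0.0299955   0.49977502]
 [ 0.5         0.         -0.8660254 ]]
[[[0.0231,-0.0063,0.0028],[0.015,0.018,-0.056],0.0],[[0.0233,-0.0049,0.0033],[0.015,0.018,-0.056],0.0],[[0.0235,-0.0036,0.0037],[0.015,0.018,-0.056],0.0],[[0.0236,-0.0022,0.0043],[0.015,0.018,-0.056],0.0],[[0.0236,-0.0008,0.0046],[0.015,0.018,-0.056],0.0],[[0.0236,0.0006,0.0052],[0.015,0.018,-0.056],0.0],[[0.0233,0.002,0.0055],[0.015,0.018,-0.056],0.0],[[0.0231,0.0033,0.0058],[0.015,0.018,-0.056],0.0],[[0.0228,0.0048,0.0063],[0.015,0.018,-0.056],0.0],[[0.0223,0.0061,0.0066],[0.015,0.018,-0.056],0.0],[[0.0219,0.0074,0.0068],[0.015,0.018,-0.056],0.0],[[0.0212,0.0088,0.0071],[0.015,0.018,-0.056],0.0]]
[[[0.0207,0.01,0.0074],[0.015,0.018,-0.056],0.0],[[0.0198,0.0113,0.0076],[0.015,0.018,-0.056],0.0],[[0.0191,0.0125,0.0077],[0.015,0.018,-0.056],0.0],[[0.0182,0.0137,0.0079],[0.015,0.018,-0.056],0.0],[[0.0173,0.0147,0.008],[0.015,0.018,-0.056],0.0],[[0.0162,0.0158,0.008],[0.015,0.018,-0.056],0.0],[[0.0152,0.0169,0.0081],[0.015,0.018,-0.056],0.0],[[0.0141,0.0177,0.0081],[0.015,0.018,-0.056],0.0],[[0.013,0.0187,0.0081],[0.015,0.018,-0.056],0.0],[[0.0117,0.0194,0.008],[0.015,0.018,-0.056],0.0],[[0.0104,0.0202,0.0079],[0.015,0.018,-0.056],0.0],[[0.0092,0.0209,0.0078],[0.013,0.021,-0.058],0.0]]
end err [0.00667482 0.01093299 0.01621828] 0.04
```

Call:
carry_out(
  rows=[
    [[0.0231, -0.0063, 0.0028], [0.015, 0.018, -0.056], 0.0],
    [[0.0233, -0.0049, 0.0033], [0.015, 0.018, -0.056], 0.0],
    [[0.0235, -0.0036, 0.0037], [0.015, 0.018, -0.056], 0.0],
    [[0.0236, -0.0022, 0.0043], [0.015, 0.018, -0.056], 0.0],
    [[0.0236, -0.0008, 0.0046], [0.015, 0.018, -0.056], 0.0],
    [[0.0236, 0.0006, 0.0052], [0.015, 0.018, -0.056], 0.0],
    [[0.0233, 0.002, 0.0055], [0.015, 0.018, -0.056], 0.0],
    [[0.0231, 0.0033, 0.0058], [0.015, 0.018, -0.056], 0.0],
    [[0.0228, 0.0048, 0.0063], [0.015, 0.018, -0.056], 0.0],
    [[0.0223, 0.0061, 0.0066], [0.015, 0.018, -0.056], 0.0],
    [[0.0219, 0.0074, 0.0068], [0.015, 0.018, -0.056], 0.0],
    [[0.0212, 0.0088, 0.0071], [0.015, 0.018, -0.056], 0.0],
  ],
)

```text
t: 1.1
ee_pos: [391.8, -474.4, 188.9]
orientation: [-2.636, -1.275, -0.282]
ft_force: [-0.5, -0.7, -0.3]
width: 88.0
```

Call:
carry_out(
  rows=[
    [[0.0207, 0.01, 0.0074], [0.015, 0.018, -0.056], 0.0],
    [[0.0198, 0.0113, 0.0076], [0.015, 0.018, -0.056], 0.0],
    [[0.0191, 0.0125, 0.0077], [0.015, 0.018, -0.056], 0.0],
    [[0.0182, 0.0137, 0.0079], [0.015, 0.018, -0.056], 0.0],
    [[0.0173, 0.0147, 0.008], [0.015, 0.018, -0.056], 0.0],
    [[0.0162, 0.0158, 0.008], [0.015, 0.018, -0.056], 0.0],
    [[0.0152, 0.0169, 0.0081], [0.015, 0.018, -0.056], 0.0],
    [[0.0141, 0.0177, 0.0081], [0.015, 0.018, -0.056], 0.0],
    [[0.013, 0.0187, 0.0081], [0.015, 0.018, -0.056], 0.0],
    [[0.0117, 0.0194, 0.008], [0.015, 0.018, -0.056], 0.0],
    [[0.0104, 0.0202, 0.0079], [0.015, 0.018, -0.056], 0.0],
    [[0.0092, 0.0209, 0.0078], [0.013, 0.021, -0.058], 0.0],
  ],
)

```text
t: 2.1
ee_pos: [645.4, -339.9, 155.3]
orientation: [-1.892, -1.954, -0.507]
ft_force: [1.0, 0.3, -0.5]
width: 88.0
```

```bash
cat >> h.py <<'E'
def wproj(X,o):
    p=imaging.camera_params('wrist');T=np.array(p['T_tool_cam']);Rt=R.from_rotvec(o['orientation']).as_matrix()
    Xt=(np.atleast_2d(X)-o['ee_pos'])@Rt;Xc=(Xt-T[:3,3])@T[:3,:3]
    r=np.hypot(Xc[:,0],Xc[:,1]);th=np.arctan2(r,Xc[:,2])
    return np.c_[p['cx']+p['fx']*th*Xc[:,0]/r,p['cy']+p['fy']*th*Xc[:,1]/r]
def wray(uv,o):
    p=imaging.camera_params('wrist');T=np.array(p['T_tool_cam']);Rt=R.from_rotvec(o['orientation']).as_matrix()
    x=(uv[0]-p['cx'])/p['fx'];y=(uv[1]-p['cy'])/p['fy'];r=np.hypot(x,y)
    d=np.array([np.sin(r)*x/r,np.sin(r)*y/r,np.cos(r)]);d=Rt@T[:3,:3]@d;C=o['ee_pos']+Rt@T[:3,3];return C,d
def wunproj(uv,z,o):
    C,d=wray(uv,o);return C+d*(z-C[2])/d[2]
E
python3 - <<'E'
from plan import *
import pickle
o=st();im=save('wrist','w1');pickle.dump(o,open('w1.pkl','wb'))
from scipy.spatial.transform import Rotation as R
yaw=.03;t=np.linspace(0,2*np.pi,24)
u=np.cross(a,[0,0,1]);u/=np.linalg.norm(u);v=np.cross(u,a);c=np.array([643,-290,75.])
v_=im[:,:,::-1].copy()
for s in(-1,1):
    X=c+s*45*a+28*(np.outer(np.cos(t),u)+np.outer(np.sin(t),v))
    cv2.polylines(v_,[np.round(wproj(X,o)).astype(int)],True,(0,255,0),1)
cv2.imwrite('pics/w1o.png',v_)
E
```

```text
Traceback (most recent call last):
  File "h.py", line 37, in st
    print('t',o['t'],'q',o['qpos'].round(3),'p',o['ee_pos'].round(1),'F',o['ft_force'].round(1),'w',o['width'].round(1));print(R.from_rotvec(o['orientation']).as_matrix().round(3).tolist());return o
                                                                                                    ^^^^^^^^^^^^^^^^
AttributeError: 'float' object has no attribute 'round'
```

```bash
sed -i "s/o\['width'\].round(1)/o['width']/" h.py
python3 - <<'E'
from plan import *
import pickle
o=st();im=save('wrist','w1');pickle.dump(o,open('w1.pkl','wb'))
t=np.linspace(0,2*np.pi,24)
u=np.cross(a,[0,0,1]);u/=np.linalg.norm(u);v=np.cross(u,a);c=np.array([643,-290,75.])
v_=im[:,:,::-1].copy()
for s in(-1,1):
    X=c+s*45*a+28*(np.outer(np.cos(t),u)+np.outer(np.sin(t),v))
    cv2.polylines(v_,[np.round(wproj(X,o)).astype(int)],True,(0,255,0),1)
cv2.imwrite('pics/w1o.png',v_)
E
```

```text
t 2.1 q [-0.665  0.816  1.19   0.395  1.497 -0.8  ] p [ 645.4 -339.9  155.3] F [ 1.   0.3 -0.5] w 87.99223802540973
[[-0.028, 0.999, -0.017], [0.865, 0.033, 0.5], [0.5, -0.0, -0.866]]
```

View pics/w1o.png

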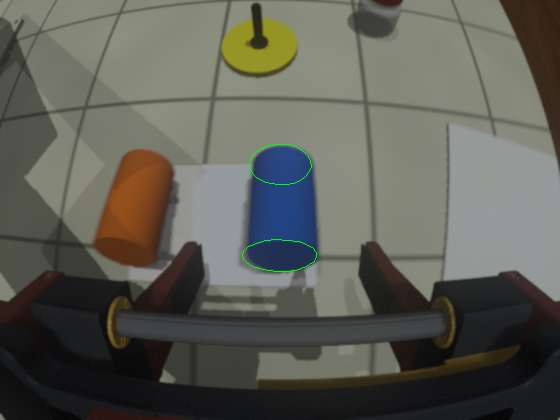

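```bash
python3 -c "
from plan import *
rowsfor(pick,Rp,8)"
```

```text
[[[-0.0003,-0.0005,0.0134],[-0.0,-0.0,0.001],0.0],[[-0.0002,-0.0005,0.0135],[-0.0,-0.0,0.001],0.0],[[-0.0003,-0.0005,0.0134],[-0.0,-0.0,0.001],0.0],[[-0.0003,-0.0005,0.0134],[-0.0,-0.0,0.001],0.0],[[-0.0002,-0.0005,0.0134],[-0.0,-0.0,0.001],0.0],[[-0.0003,-0.0005,0.0135],[-0.0,-0.0,0.001],0.0],[[-0.0003,-0.0005,0.0134],[-0.0,-0.0,0.001],0.0],[[-0.0003,-0.0005,0.0134],[-0.002,-0.003,0.001],0.0]]
end err [ 0.00951071 -0.05228167 -0.00465664] 0.02
```

Call:
carry_out(
  rows=[
    [[-0.0003, -0.0003, 0.0134], [0, 0, 0], 0.0],
    [[-0.0003, -0.0003, 0.0134], [0, 0, 0], 0.0],
    [[-0.0003, -0.0003, 0.0134], [0, 0, 0], 0.0],
    [[-0.0003, -0.0003, 0.0134], [0, 0, 0], 0.0],
    [[-0.0003, -0.0003, 0.0134], [0, 0, 0], 0.0],
    [[-0.0003, -0.0003, 0.0134], [0, 0, 0], 0.0],
    [[-0.0003, -0.0003, 0.0134], [0, 0, 0], 0.0],
    [[-0.0003, -0.0003, 0.0134], [0, 0, 0], 0.0],
    [[0, 0, 0], [0, 0, 0], 0.0],
    [[0, 0, 0], [0, 0, 0], 0.0],
  ],
)

```text
t: 2.98
ee_pos: [640.3, -288.6, 61.0]
orientation: [-1.894, -1.952, -0.506]
ft_force: [-0.1, 0.1, -0.0]
width: 87.8
```

```bash
python3 - <<'E'
from plan import *
o=st();print(pick);im=save('wrist','w2')
E
```

```text
t 2.9833 q [-0.617  0.876  1.313  0.424  1.313 -0.832] p [ 640.3 -288.6   61. ] F [-0.1  0.1 -0. ] w 87.80790084961242
[[-0.025, 1.0, -0.017], [0.866, 0.03, 0.5], [0.5, -0.002, -0.866]]
[ 642.8559755  -285.20062363   60.25561804]
```

View pics/w2.png

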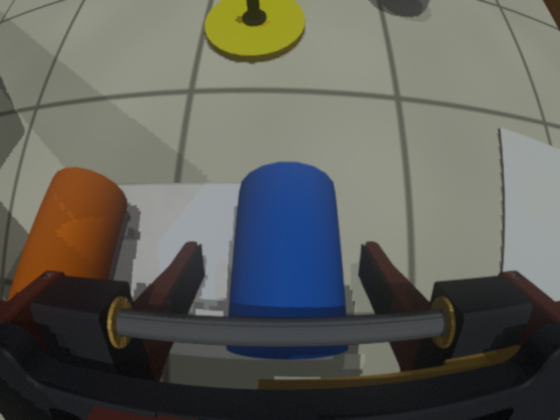

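Call:
carry_out(
  rows=[
    [[0.0025, 0.0025, 0.0023], [0, 0, 0], 0.0],
    [[0, 0, 0], [0, 0, 0], 0.0],
    [[0, 0, 0], [0, 0, 0], 0.25],
    [[0, 0, 0], [0, 0, 0], 0.35],
    [[0, 0, 0], [0, 0, 0], 0.5],
    [[0, 0, 0], [0, 0, 0], 0.7],
    [[0, 0, 0], [0, 0, 0], 1.0],
    [[0, 0, 0], [0, 0, 0], 1.0],
    [[0, 0, 0], [0, 0, 0], 1.0],
    [[0, 0, 0], [0, 0, 0], 1.0],
  ],
)

```text
t: 3.87
ee_pos: [643.2, -286.1, 61.3]
orientation: [-1.896, -1.953, -0.507]
ft_force: [0.5, -0.6, 0.5]
width: 56.3
```

```bash
python3 - <<'E'
from plan import *
o=st();print(pick);im=save('wrist','w3')
E
```

```text
t 3.8667 q [-0.612  0.876  1.312  0.426  1.311 -0.828] p [ 643.2 -286.1   61.3] F [ 0.5 -0.6  0.5] w 56.291615951975864
[[-0.026, 1.0, -0.015], [0.866, 0.03, 0.499], [0.499, -0.0, -0.867]]
[ 642.8559755  -285.20062363   60.25561804]
```

View pics/w3.png

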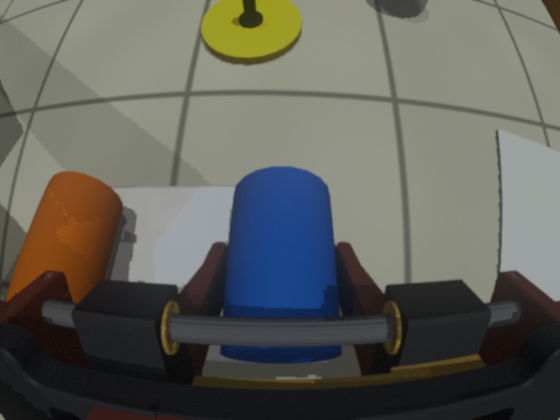

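```bash
python3 -c "
from plan import *
o=readout.get_obs();R0=R.from_rotvec(o['orientation']).as_matrix();p=o['ee_pos']
p,_=rowsfor(p+[0,0,150],R0,10,1.,p,R0)
rowsfor(np.array([585,-70,220]),R0,12,1.,p,R0)"
```

```text
[[[0.0075,0.0,-0.013],[0.0,0.0,0.0],1.0],[[0.0075,0.0,-0.013],[0.0,0.0,0.0],1.0],[[0.0075,0.0,-0.013],[0.0,0.0,0.0],1.0],[[0.0074,0.0,-0.013],[0.0,0.0,0.0],1.0],[[0.0075,0.0,-0.013],[0.0,0.0,0.0],1.0],[[0.0075,0.0,-0.013],[0.0,0.0,0.0],1.0],[[0.0075,0.0,-0.013],[0.0,0.0,0.0],1.0],[[0.0075,0.0,-0.013],[0.0,0.0,0.0],1.0],[[0.0075,0.0,-0.013],[0.0,0.0,0.0],1.0],[[0.0075,0.0,-0.013],[0.0,0.0,0.0],1.0]]
end err [-0.00432948  0.03088222  0.03335972] 0.0
[[[0.0161,-0.0043,0.0084],[0.0,0.0,0.0],1.0],[[0.0161,-0.0043,0.0085],[0.0,0.0,0.0],1.0],[[0.016,-0.0043,0.0084],[0.0,0.0,0.0],1.0],[[0.0161,-0.0043,0.0084],[0.0,0.0,0.0],1.0],[[0.0161,-0.0044,0.0084],[0.0,0.0,0.0],1.0],[[0.0161,-0.0043,0.0085],[0.0,0.0,0.0],1.0],[[0.0161,-0.0043,0.0084],[0.0,0.0,0.0],1.0],[[0.0161,-0.0043,0.0084],[0.0,0.0,0.0],1.0],[[0.016,-0.0043,0.0084],[0.0,0.0,0.0],1.0],[[0.0161,-0.0043,0.0085],[0.0,0.0,0.0],1.0],[[0.0161,-0.0043,0.0084],[0.0,0.0,0.0],1.0],[[0.0161,-0.0043,0.0084],[0.0,0.0,0.0],1.0]]
end err [0.03296483 0.01742384 0.01898453] 0.0
```

Call:
carry_out(
  rows=[
    [[0.0025, 0, -0.0045], [0, 0, 0], 1.0],
    [[0.005, 0, -0.0085], [0, 0, 0], 1.0],
    [[0.0075, 0, -0.013], [0, 0, 0], 1.0],
    [[0.0075, 0, -0.013], [0, 0, 0], 1.0],
    [[0.0075, 0, -0.013], [0, 0, 0], 1.0],
    [[0.0075, 0, -0.013], [0, 0, 0], 1.0],
    [[0.0075, 0, -0.013], [0, 0, 0], 1.0],
    [[0.0075, 0, -0.013], [0, 0, 0], 1.0],
    [[0.0075, 0, -0.013], [0, 0, 0], 1.0],
    [[0.0075, 0, -0.013], [0, 0, 0], 1.0],
    [[0.0075, 0, -0.013], [0, 0, 0], 1.0],
  ],
)

```text
t: 4.83
ee_pos: [643.1, -285.9, 212.9]
orientation: [-1.896, -1.953, -0.507]
ft_force: [0.3, -0.2, 0.1]
width: 56.4
```

Call:
carry_out(
  rows=[
    [[0.0161, -0.0043, 0.0084], [0, 0, 0], 1.0],
    [[0.0161, -0.0043, 0.0084], [0, 0, 0], 1.0],
    [[0.0161, -0.0043, 0.0084], [0, 0, 0], 1.0],
    [[0.0161, -0.0043, 0.0084], [0, 0, 0], 1.0],
    [[0.0161, -0.0043, 0.0084], [0, 0, 0], 1.0],
    [[0.0161, -0.0043, 0.0084], [0, 0, 0], 1.0],
    [[0.0161, -0.0043, 0.0084], [0, 0, 0], 1.0],
    [[0.0161, -0.0043, 0.0084], [0, 0, 0], 1.0],
    [[0.0161, -0.0043, 0.0084], [0, 0, 0], 1.0],
    [[0.0161, -0.0043, 0.0084], [0, 0, 0], 1.0],
    [[0.0161, -0.0043, 0.0084], [0, 0, 0], 1.0],
    [[0, 0, 0], [0, 0, 0], 1.0],
  ],
)

```text
t: 5.83
ee_pos: [588.8, -85.1, 220.5]
orientation: [-1.892, -1.953, -0.506]
ft_force: [0.0, 0.8, -0.4]
width: 56.6
```

Call:
carry_out(
  rows=[
    [[0, 0, 0], [0, 0, 0], 1.0],
    [[0, 0, 0], [0, 0, 0], 1.0],
  ],
)

```text
t: 6.0
ee_pos: [590.4, -88.4, 220.1]
orientation: [-1.896, -1.954, -0.507]
ft_force: [0.8, -0.5, -0.7]
width: 56.1
```

```bash
python3 - <<'E'
from plan import *
import pickle
o=st();im=save('wrist','w4');pickle.dump(o,open('w4.pkl','wb'))
v=im[:,:,::-1].copy();t=np.linspace(0,2*np.pi,40)
X=np.c_[580+50*np.cos(t),103+50*np.sin(t),12+0*t];cv2.polylines(v,[np.round(wproj(X,o)).astype(int)],True,(0,255,0),1)
cv2.imwrite('pics/w4o.png',v)
E
```

```text
t 6.0 q [-0.406  0.498  1.621  0.489  1.295 -0.637] p [590.4 -88.4 220.1] F [ 0.8 -0.5 -0.7] w 56.05330948028693
[[-0.026, 1.0, -0.014], [0.866, 0.03, 0.498], [0.499, 0.001, -0.867]]
```

View pics/w4o.png

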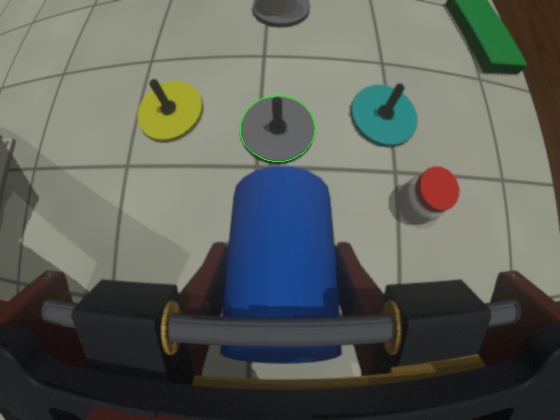

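```bash
python3 - <<'E'
from plan import *
import pickle
from scipy.optimize import minimize
o=pickle.load(open('w4.pkl','rb'));im=cv2.imread('pics/w4.png')
g=cv2.GaussianBlur(im,(3,3),0).astype(int);sat=(g[:,:,2]-g[:,:,0])/g.sum(2);L=g.sum(2)
W=np.zeros(L.shape,bool);W[88:168,232:324]=1
m=(W&((sat<.05)|(L<150))).astype('u1');m=cv2.morphologyEx(m,cv2.MORPH_OPEN,np.ones((3,3)));
k,l,s,_=cv2.connectedComponentsWithStats(m);M=(l==1+np.argmax(s[1:,4]))*1.;M=cv2.morphologyEx(M,cv2.MORPH_CLOSE,np.ones((5,5)))
t=np.linspace(0,2*np.pi,60)
def pm(uv):
    h=cv2.convexHull(uv.astype(np.float32)).reshape(-1,2);S=4;q=(h+.5)*S-.5
    a=np.zeros((1680,2240),'u1');cv2.fillPoly(a,[np.round(q*16).astype(int)],255,shift=4);return cv2.resize(a,(560,420),interpolation=cv2.INTER_AREA)/255.
f=lambda p:np.abs(pm(wproj(np.r_[[[p[0]+50*np.cos(q),p[1]+50*np.sin(q),z] for q in t for z in(0,12)]],o))-M).sum()
b=minimize(f,[580,103],method='Nelder-Mead',options=dict(initial_simplex=[[580,103],[585,103],[580,108]],xatol=.05,fatol=.1));print('stand',b.x,b.fun,M.sum())
# cup in tool frame: grasp frame Rp, G0 at pick pose measured
pk=np.array([643.2,-286.1,61.3]);Rt=R.from_rotvec(o['orientation']).as_matrix()
B=((g[:,:,0]-g[:,:,2])>25)
B[:, :]&=True; reg=np.zeros(L.shape,bool);reg[150:245,215:350]=1;B=(B&reg)*1.
def cup(p): # dx along axis, perp offset, jaw offset, tilt deg, yaw
    tl=np.radians(20+p[2]);yw=.03+np.radians(p[3])
    aa=np.array([-np.cos(tl)*np.sin(yw),np.cos(tl)*np.cos(yw),-np.sin(tl)])
    u=np.cross(aa,[0,0,1]);u/=np.linalg.norm(u);v=np.cross(u,aa)
    c=np.array([643.,-290,75])+p[0]*a+p[1]*Rp[:,1]
    X=np.concatenate([c+s*45*aa+28*(np.outer(np.cos(t),u)+np.outer(np.sin(t),v)) for s in(-1,1)])
    return (X-pk)@Rp@Rt.T+o['ee_pos']
f2=lambda p:np.abs(pm(wproj(cup(p),o))*reg-B).sum()
print('nominal',f2([0,0,0,0]),B.sum())
b2=minimize(f2,[0,0,0,0],method='Nelder-Mead',options=dict(initial_simplex=[[0,0,0,0],[3,0,0,0],[0,3,0,0],[0,0,4,0],[0,0,0,4]],xatol=.05,fatol=.1,maxiter=400));print(b2.x,b2.fun)
v=im.copy()
cv2.polylines(v,[np.round(cv2.convexHull(wproj(cup([0]*4),o).astype(np.float32))).astype(int)],True,(0,255,0),1)
cv2.polylines(v,[np.round(cv2.convexHull(wproj(cup(b2.x),o).astype(np.float32))).astype(int)],True,(0,0,255),1)
cv2.imwrite('pics/w4c.png',cv2.resize(v[80:300,180:380],None,fx=2.7,fy=2.7))
E
```

```text
stand [586.61846638  98.36314964] 3221.4627450980392 7360.0
nominal 595.8196078431372 7170.0
[-1.48667217  1.06089295  4.05133068 -0.01724954] 80.17254901960783
```

View pics/w4c.png

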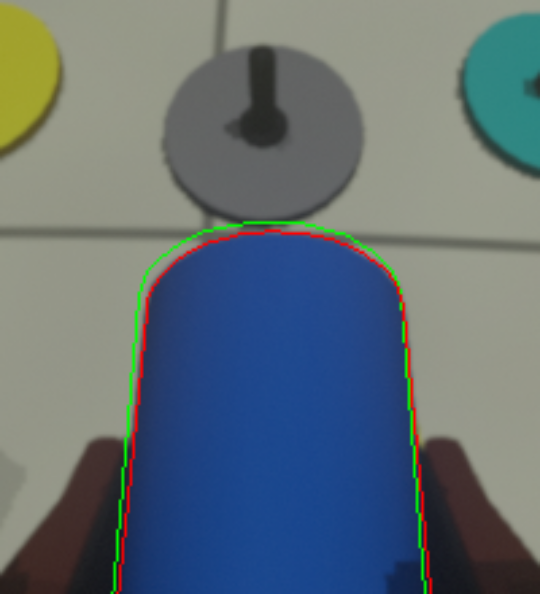

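```bash
python3 - <<'E'
from plan import *
import pickle
from scipy.optimize import minimize
o=pickle.load(open('w4.pkl','rb'));im=cv2.imread('pics/w4.png')
g=cv2.GaussianBlur(im,(3,3),0).astype(int);L=g.sum(2)
print(L[128,225:330:5],g[110,260],g[110,225])
W=np.zeros(L.shape,bool);W[90:160,234:322]=1
th=(L[110,258]+L[100,228])/2
m=(W&(L<th)).astype('u1')
m=cv2.morphologyEx(m,cv2.MORPH_OPEN,np.ones((7,7)))
k,l,s,_=cv2.connectedComponentsWithStats(m);i=l[110,258];M=(l==i)*1.;print(s[i])
t=np.linspace(0,2*np.pi,60)
def pm(uv):
    h=cv2.convexHull(uv.astype(np.float32)).reshape(-1,2);S=4;q=(h+.5)*S-.5
    a=np.zeros((1680,2240),'u1');cv2.fillPoly(a,[np.round(q*16).astype(int)],255,shift=4);return cv2.resize(a,(560,420),interpolation=cv2.INTER_AREA)/255.
f=lambda p:np.abs(pm(wproj(np.r_[[[p[0]+50*np.cos(q),p[1]+50*np.sin(q),z] for q in t for z in(0,12)]],o))*W-M).sum()
b=minimize(f,[580,103],method='Nelder-Mead',options=dict(initial_simplex=[[580,103],[585,103],[580,108]],xatol=.05,fatol=.1));print('stand',b.x,b.fun,M.sum())
for z in(12,):print('peg foot',wunproj((180+263/2.7,80+128/2.7),12,o))
E
```

```text
[440 439 436 372 299 300 300 298 213 136 123 126 169 297 297 298 298 301
 398 444 445] [ 99 100  99] [137 153 151]
[ 240   96   75   64 3919]
stand [579.68926922 101.09224733] 69.37254901960785 3919.0
peg foot [580.39255391 101.09731739  12.        ]
```

```bash
python3 -c "
from plan import *
Rf=tool(-128.5,.03);G=np.array([580,102,185.])
rowsfor(G+19*Rf[:,2],Rf,22,1.)"
```

```text
[[[0.0059,-0.0002,0.006],[0.0,-0.054,-0.0],1.0],[[0.0063,-0.0002,0.0057],[0.0,-0.054,-0.0],1.0],[[0.0065,-0.0003,0.0054],[0.0,-0.054,-0.0],1.0],[[0.0068,-0.0002,0.0049],[0.0,-0.054,-0.0],1.0],[[0.0071,-0.0002,0.0047],[0.0,-0.054,-0.0],1.0],[[0.0073,-0.0002,0.0042],[0.0,-0.054,-0.0],1.0],[[0.0076,-0.0002,0.0038],[0.0,-0.054,-0.0],1.0],[[0.0077,-0.0003,0.0034],[0.0,-0.054,-0.0],1.0],[[0.0079,-0.0002,0.003],[0.0,-0.054,-0.0],1.0],[[0.008,-0.0002,0.0026],[0.0,-0.054,-0.0],1.0],[[0.0082,-0.0002,0.0021],[0.0,-0.054,-0.0],1.0],[[0.0083,-0.0002,0.0016],[0.0,-0.054,-0.0],1.0]]
[[[0.0084,-0.0003,0.0013],[0.0,-0.054,-0.0],1.0],[[0.0084,-0.0002,0.0007],[0.0,-0.054,-0.0],1.0],[[0.0084,-0.0002,0.0004],[0.0,-0.054,-0.0],1.0],[[0.0085,-0.0002,-0.0002],[0.0,-0.054,-0.0],1.0],[[0.0084,-0.0002,-0.0006],[0.0,-0.054,-0.0],1.0],[[0.0084,-0.0003,-0.001],[0.0,-0.054,-0.0],1.0],[[0.0083,-0.0002,-0.0015],[0.0,-0.054,-0.0],1.0],[[0.0082,-0.0002,-0.002],[0.0,-0.054,-0.0],1.0],[[0.0081,-0.0002,-0.0024],[0.0,-0.054,-0.0],1.0],[[0.008,-0.0002,-0.0028],[0.0,-0.06,-0.001],1.0]]
end err [ 0.0290327   0.01744009 -0.00974078] 0.01
```

Call:
carry_out(
  rows=[
    [[0.0059, -0.0002, 0.006], [0, -0.054, 0], 1.0],
    [[0.0063, -0.0002, 0.0057], [0, -0.054, 0], 1.0],
    [[0.0065, -0.0003, 0.0054], [0, -0.054, 0], 1.0],
    [[0.0068, -0.0002, 0.0049], [0, -0.054, 0], 1.0],
    [[0.0071, -0.0002, 0.0047], [0, -0.054, 0], 1.0],
    [[0.0073, -0.0002, 0.0042], [0, -0.054, 0], 1.0],
    [[0.0076, -0.0002, 0.0038], [0, -0.054, 0], 1.0],
    [[0.0077, -0.0003, 0.0034], [0, -0.054, 0], 1.0],
    [[0.0079, -0.0002, 0.003], [0, -0.054, 0], 1.0],
    [[0.008, -0.0002, 0.0026], [0, -0.054, 0], 1.0],
    [[0.0082, -0.0002, 0.0021], [0, -0.054, 0], 1.0],
    [[0.0083, -0.0002, 0.0016], [0, -0.054, 0], 1.0],
  ],
)

```text
t: 7.05
ee_pos: [585.1, 9.3, 192.8]
orientation: [2.123, 2.184, -0.135]
ft_force: [0.0, 0.9, -0.7]
width: 56.8
```

```bash
python3 -c "
from h import *
st()"
```

```text
t 7.05 q [ 0.063  0.405  1.744 -0.152  1.001  0.118] p [585.1   9.3 192.8] F [ 0.   0.9 -0.7] w 56.817895447765686
[[-0.028, 1.0, 0.004], [0.991, 0.028, -0.128], [-0.128, 0.001, -0.992]]
```

Call:
carry_out(
  rows=[
    [[0.0084, -0.0003, 0.0013], [0, -0.054, 0], 1.0],
    [[0.0084, -0.0002, 0.0007], [0, -0.054, 0], 1.0],
    [[0.0084, -0.0002, 0.0004], [0, -0.054, 0], 1.0],
    [[0.0085, -0.0002, -0.0002], [0, -0.054, 0], 1.0],
    [[0.0084, -0.0002, -0.0006], [0, -0.054, 0], 1.0],
    [[0.0084, -0.0003, -0.001], [0, -0.054, 0], 1.0],
    [[0.0083, -0.0002, -0.0015], [0, -0.054, 0], 1.0],
    [[0.0082, -0.0002, -0.002], [0, -0.054, 0], 1.0],
    [[0.0081, -0.0002, -0.0024], [0, -0.054, 0], 1.0],
    [[0.008, -0.0002, -0.0028], [0, -0.06, 0], 1.0],
    [[0, 0, 0], [0, 0, 0], 1.0],
    [[0, 0, 0], [0, 0, 0], 1.0],
  ],
)

```text
t: 8.05
ee_pos: [580.0, 91.5, 169.0]
orientation: [1.803, 1.86, -0.63]
ft_force: [-0.7, -0.3, -0.7]
width: 56.3
```

```bash
python3 - <<'E'
from h import *
import pickle
o=st();pickle.dump(o,open('w5.pkl','wb'))
for n in('scene','top','wrist'):save(n,n+'5')
a=cv2.imread('pics/scene5.png')[130:270,230:420];b=cv2.imread('pics/wrist5.png')
cv2.imwrite('pics/s5c.png',cv2.resize(a,None,fx=4,fy=4,interpolation=cv2.INTER_CUBIC))
E
```

```text
t 8.05 q [ 0.44   0.594  1.664 -0.641  1.261  0.73 ] p [580.   91.5 169. ] F [-0.7 -0.3 -0.7] w 56.25198872427859
[[-0.025, 1.0, 0.018], [0.783, 0.03, -0.621], [-0.622, -0.002, -0.783]]
```

View pics/s5c.png

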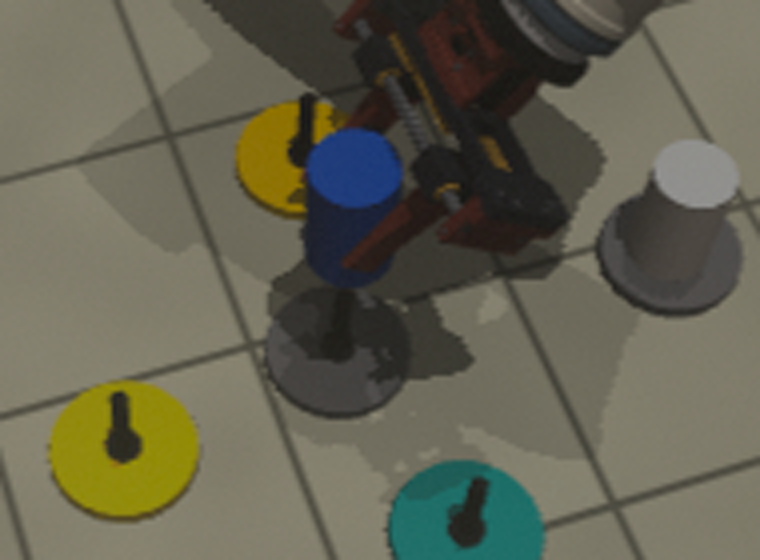

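View pics/wrist5.png

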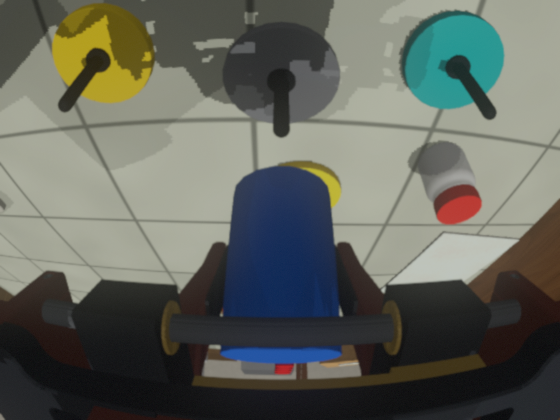

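View pics/top5.png

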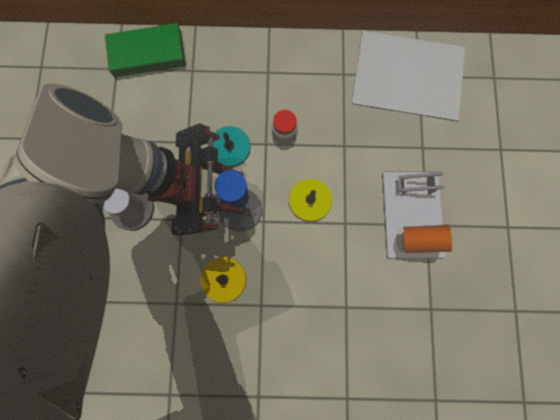

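```bash
cat > ov.py <<'E'
from h import *
import pickle
o=pickle.load(open('w5.pkl','rb'));Rt=R.from_rotvec(o['orientation']).as_matrix()
G=o['ee_pos']-19*Rt[:,2]
t=np.linspace(0,2*np.pi,48)
def cyl(G,tx,ty,d=40):  # tx: mouth toward +y deg
    aa=np.array([np.sin(np.radians(ty)),np.sin(np.radians(tx)),-1]);aa/=np.linalg.norm(aa)
    u=np.cross(aa,[0,1,0.]);u/=np.linalg.norm(u);v=np.cross(u,aa)
    return [G+s*aa+28*(np.outer(np.cos(t),u)+np.outer(np.sin(t),v)) for s in(-d,90-d)]
def draw(n,f,box,s,models):
    x0,y0,x1,y1=box;im=cv2.convertScaleAbs(cv2.resize(cv2.imread(f'pics/{f}.png')[y0:y1,x0:x1],None,fx=s,fy=s,interpolation=cv2.INTER_CUBIC),alpha=1.6)
    for m,col in models:
        for X in m:
            uv=wproj(X,o) if n=='wrist' else proj(n,X)
            uv=(uv-[x0,y0]+.5)*s-.5
            cv2.polylines(im,[np.round(uv).astype(int)],True,col,1)
    return im
print(G)
ms=[(cyl(G,0,0),(0,255,0)),(cyl(G,5,0),(0,0,255))]
a=draw('scene','scene5',(290,150,350,215),9,ms);b=draw('wrist','wrist5',(215,150,350,270),4,ms);c=draw('top','top5',(195,150,275,235),6,ms)
cv2.imwrite('pics/o5a.png',a);cv2.imwrite('pics/o5b.png',b);cv2.imwrite('pics/o5c.png',c)
E
python3 ov.py
```

```text
[579.67552817 103.2732775  183.84971006]
```

View pics/o5a.png

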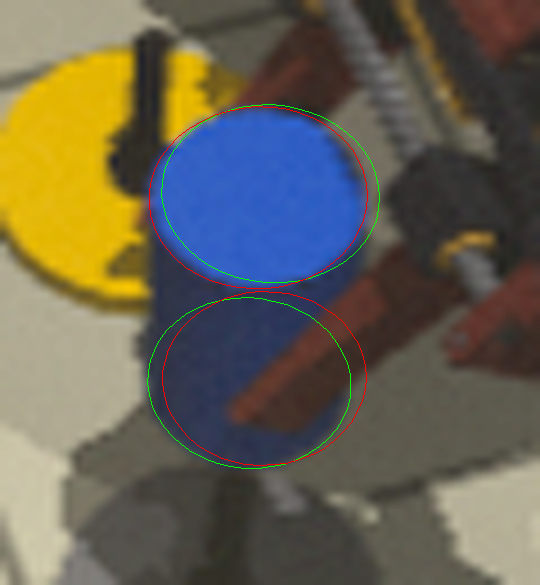

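View pics/o5b.png

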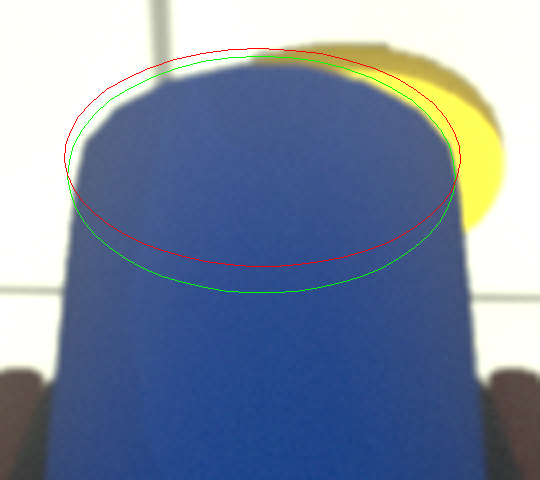

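View pics/o5c.png

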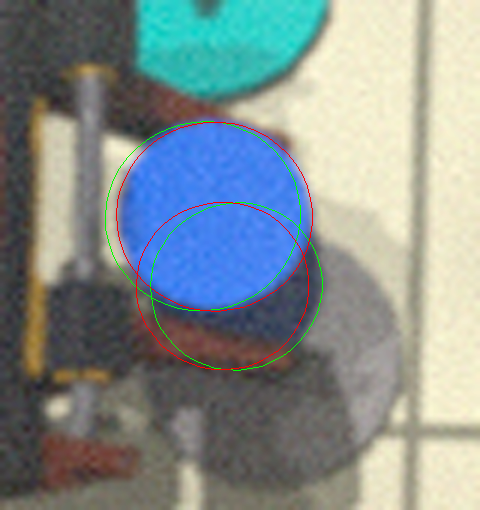

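```bash
cat > fit5.py <<'E'
from ov import *
from scipy.optimize import minimize
def bl(f,box,th):
    g=cv2.GaussianBlur(cv2.imread(f'pics/{f}.png'),(3,3),0).astype(int)
    m=np.zeros(g.shape[:2],bool);x0,y0,x1,y1=box;m[y0:y1,x0:x1]=1
    return ((g[:,:,0]-g[:,:,2])>th)&m,m
def pm(uv,S=4):
    h=cv2.convexHull(uv.astype(np.float32)).reshape(-1,2);q=(h+.5)*S-.5
    a=np.zeros((420*S,560*S),'u1');cv2.fillPoly(a,[np.round(q*16).astype(int)],255,shift=4);return cv2.resize(a,(560,420),interpolation=cv2.INTER_AREA)/255.
V={}
for n,f,box,th in(('scene','scene5',(300,155,340,207),10),('top','top5',(205,165,262,222),14),('wrist','wrist5',(215,155,350,240),20)):
    B,m=bl(f,box,th);V[n]=[B*1.,m]
# ignore finger in scene (right/below diagonal) 
yy,xx=np.mgrid[:420,:560]
# finger diag in crop: (225,420)->(420,240) /9 +(290,150)
ig=((xx-290)*9+(yy-150)*9*1.08>640)&((yy-150)*9>250)
V['scene'][1]&=~ig
V['top'][1]&=~((yy>150+300/6)) # keep disc part + right side
V['top'][1]&=(xx<195+330/6)
for n in V:
    cv2.imwrite(f'pics/v_{n}.png',cv2.resize((V[n][0]*200+V[n][1]*55).astype('u1'),None,fx=1,fy=1))
def cost(p,ns):
    c=0
    for n in ns:
        X=np.concatenate(cyl(G+p[:3],p[3],p[4]));uv=wproj(X,o) if n=='wrist' else proj(n,X)
        B,m=V[n];w=1 if n!='wrist' else .15;c+=w*(np.abs(pm(uv)-B)*m).sum()
    return c
if __name__=='__main__':
  for ns in(('scene',),('top',),('wrist',),('scene','top'),('scene','top','wrist')):
    x0=np.zeros(5);sx=np.vstack([x0]+[x0+np.eye(5)[i]*4 for i in range(5)])
    best=min((minimize(cost,x0+d,args=(ns,),method='Nelder-Mead',options=dict(initial_simplex=sx+d,xatol=.05,fatol=.05,maxiter=900)) for d in(0,np.array([0,0,0,2.,-1]))),key=lambda b:b.fun)
    print(ns,best.x.round(2),round(best.fun,1),round(cost(x0,ns),1))
  import sys
E
python3 fit5.py; cd pics; python3 -c "
import cv2,numpy as np
a=cv2.imread('v_scene.png')[150:215,290:350];b=cv2.imread('v_top.png')[150:235,195:275]
a=cv2.resize(a,(360,390));b=cv2.resize(b,(367,390));cv2.imwrite('vv.png',np.hstack([a,b]))"
```

```text
[579.67552817 103.2732775  183.84971006]
('scene',) [ 0.04  0.75 -2.64  4.38  3.87] 29.7 63.9
('top',) [ 0.72 -0.11 -1.18  4.42 -0.7 ] 47.1 122.2
('wrist',) [ 0.69 -0.12  0.07 -4.65  0.09] 12.3 73.9
('scene', 'top') [ 0.23 -0.32  0.37  4.27 -1.24] 79.5 186.1
('scene', 'top', 'wrist') [ 0.85 -1.18  1.81  2.92  0.72] 134.5 260.1
```

View pics/vv.png

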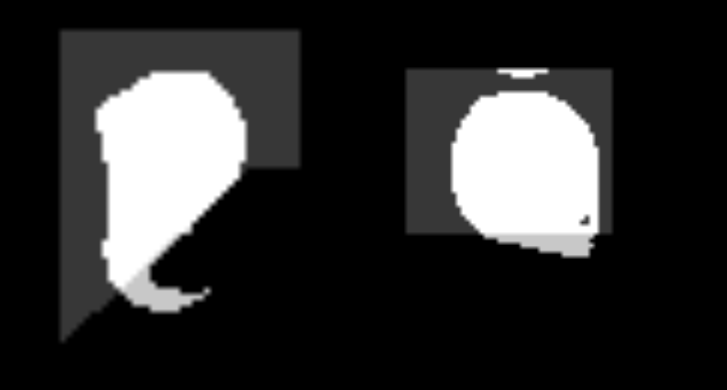

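```bash
python3 -c "
from plan import *
Rf=tool(-130.3,.03)
p,Rk=rowsfor(np.array([580,102,140.])+19*Rf[:,2],Rf,5,1.)
rowsfor(np.array([580,102,74.])+19*Rf[:,2],Rf,10,1.,p,Rk)"
```

```text
[[[0.0055,0.0,0.0071],[-0.0,-0.007,-0.0],1.0],[[0.0055,0.0001,0.007],[-0.0,-0.007,-0.0],1.0],[[0.0056,0.0,0.007],[-0.0,-0.007,-0.0],1.0],[[0.0056,0.0001,0.007],[-0.0,-0.007,-0.0],1.0],[[0.0057,0.0,0.0069],[-0.001,-0.005,-0.001],1.0]]
end err [-0.00605567 -0.013506    0.00706336] 0.03
[[[0.0043,-0.0,0.005],[0.0,-0.0,-0.0],1.0],[[0.0042,-0.0,0.0051],[0.0,-0.0,-0.0],1.0],[[0.0043,-0.0,0.005],[0.0,-0.0,-0.0],1.0],[[0.0043,-0.0,0.005],[0.0,-0.0,-0.0],1.0],[[0.0042,-0.0,0.0051],[0.0,-0.0,-0.0],1.0],[[0.0043,-0.0,0.005],[0.0,-0.0,-0.0],1.0],[[0.0043,-0.0,0.005],[0.0,-0.0,-0.0],1.0],[[0.0043,-0.0,0.0051],[0.0,-0.0,-0.0],1.0],[[0.0042,-0.0,0.005],[0.0,-0.0,-0.0],1.0],[[0.0043,-0.0,0.005],[0.0,-0.0,-0.0],1.0]]
end err [0.01666901 0.02548943 0.02693027] 0.03
```

Call:
carry_out(
  rows=[
    [[0.0055, 0, 0.007], [0, -0.007, 0], 1.0],
    [[0.0055, 0, 0.007], [0, -0.007, 0], 1.0],
    [[0.0056, 0, 0.007], [0, -0.007, 0], 1.0],
    [[0.0056, 0, 0.007], [0, -0.007, 0], 1.0],
    [[0.0057, 0, 0.007], [0, -0.005, 0], 1.0],
    [[0, 0, 0], [0, 0, 0], 1.0],
    [[0, 0, 0], [0, 0, 0], 1.0],
  ],
)

```text
t: 8.78
ee_pos: [579.3, 90.4, 124.1]
orientation: [1.781, 1.837, -0.658]
ft_force: [0.8, -0.1, -0.7]
width: 56.1
```

```bash
python3 - <<'E'
from h import *
o=st();Rt=R.from_rotvec(o['orientation']).as_matrix();print(o['ee_pos']-19*Rt[:,2])
save('scene','scene6')
a=cv2.imread('pics/scene6.png')[130:250,260:420]
cv2.imwrite('pics/s6c.png',cv2.convertScaleAbs(cv2.resize(a,None,fx=5,fy=5,interpolation=cv2.INTER_CUBIC),alpha=1.6))
E
```

```text
t 8.7833 q [ 0.451  0.67   1.672 -0.68   1.224  0.799] p [579.3  90.4 124.1] F [ 0.8 -0.1 -0.7] w 56.14759594889606
[[-0.024, 1.0, 0.018], [0.761, 0.03, -0.648], [-0.648, -0.002, -0.761]]
[578.95095161 102.71802104 138.59838908]
```

View pics/s6c.png

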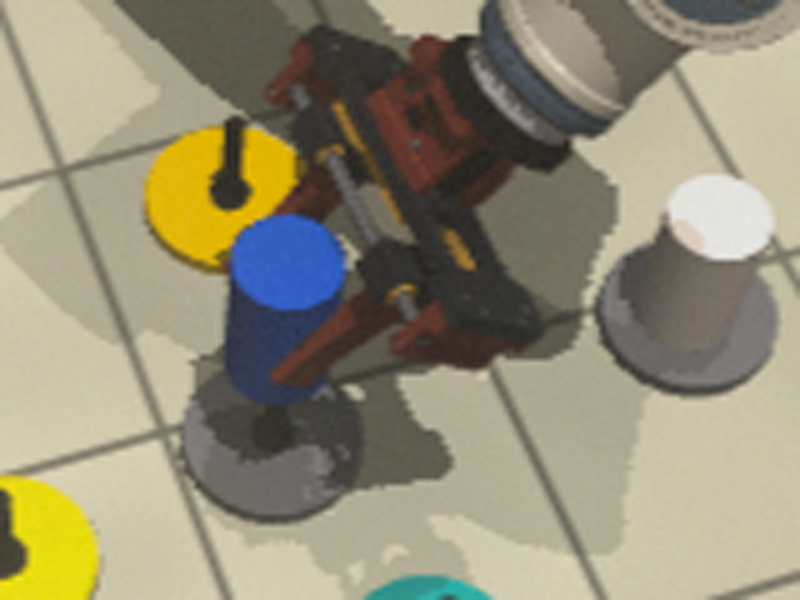

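Call:
carry_out(
  rows=[
    [[0.0043, 0.0001, 0.005], [0, 0, 0], 1.0],
    [[0.0043, 0.0001, 0.005], [0, 0, 0], 1.0],
    [[0.0043, 0.0001, 0.005], [0, 0, 0], 1.0],
    [[0.0043, 0.0001, 0.005], [0, 0, 0], 1.0],
    [[0.0043, 0.0001, 0.005], [0, 0, 0], 1.0],
    [[0.0043, 0.0001, 0.005], [0, 0, 0], 1.0],
    [[0.0043, 0.0001, 0.005], [0, 0, 0], 1.0],
    [[0.0043, 0.0001, 0.005], [0, 0, 0], 1.0],
    [[0.0043, 0.0001, 0.005], [0, 0, 0], 1.0],
    [[0, 0, 0], [0, 0, 0], 1.0],
    [[0, 0, 0], [0, 0, 0], 1.0],
  ],
)

```text
t: 9.75
ee_pos: [580.4, 90.8, 65.3]
orientation: [1.782, 1.837, -0.656]
ft_force: [0.4, -1.3, -1.0]
width: 56.6
```

```bash
python3 - <<'E'
from h import *
import pickle
o=st();pickle.dump(o,open('w7.pkl','wb'));Rt=R.from_rotvec(o['orientation']).as_matrix();print(o['ee_pos']-19*Rt[:,2])
save('scene','scene7');save('wrist','wrist7')
a=cv2.imread('pics/scene7.png')[150:250,270:400]
cv2.imwrite('pics/s7c.png',cv2.convertScaleAbs(cv2.resize(a,None,fx=6,fy=6,interpolation=cv2.INTER_CUBIC),alpha=1.6))
E
```

```text
t 9.75 q [ 0.451  0.761  1.674 -0.704  1.152  0.864] p [580.4  90.8  65.3] F [ 0.4 -1.3 -1. ] w 56.63004635246526
[[-0.023, 1.0, 0.019], [0.761, 0.03, -0.648], [-0.648, -0.001, -0.762]]
[580.08442938 103.10619673  79.8124203 ]
```

View pics/s7c.png

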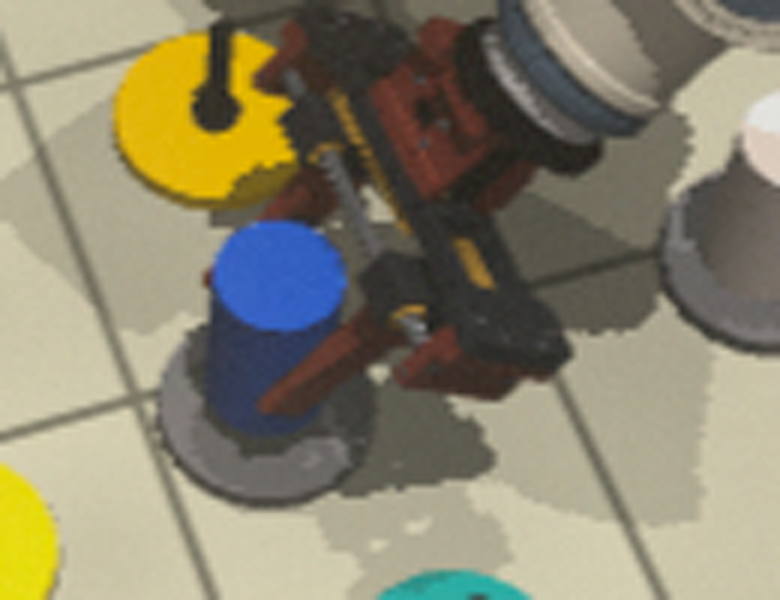

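View pics/wrist7.png

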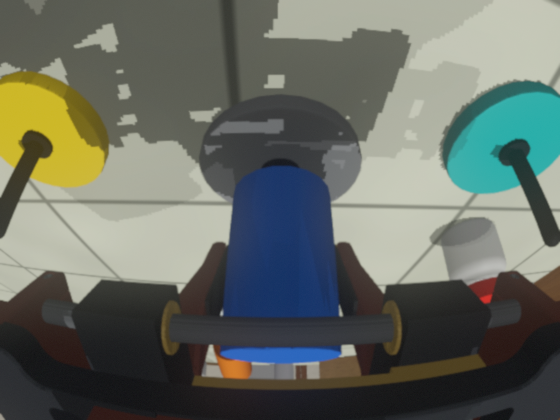

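Call:
carry_out(
  rows=[
    [[0.0026, 0.0, 0.003], [0, 0, 0], 1.0],
    [[0.0026, 0.0, 0.003], [0, 0, 0], 1.0],
    [[0.0026, 0.0, 0.003], [0, 0, 0], 1.0],
    [[0, 0, 0], [0, 0, 0], 1.0],
    [[0, 0, 0], [0, 0, 0], 1.0],
  ],
)

```text
t: 10.27
ee_pos: [580.4, 90.9, 53.5]
orientation: [1.782, 1.837, -0.656]
ft_force: [-0.7, 0.8, 0.6]
width: 56.2
```

```bash
python3 - <<'E'
from h import *
import pickle
o=st();pickle.dump(o,open('w8.pkl','wb'));Rt=R.from_rotvec(o['orientation']).as_matrix();print(o['ee_pos']-19*Rt[:,2])
save('wrist','wrist8');save('scene','scene8')
a=cv2.imread('pics/wrist8.png')[60:260,180:380]
b=cv2.imread('pics/scene8.png')[170:240,285:350]
f=lambda a,s:cv2.convertScaleAbs(cv2.resize(a,None,fx=s,fy=s,interpolation=cv2.INTER_CUBIC),alpha=1.9)
a=f(a,2);b=f(b,5.7);H=400;cv2.imwrite('pics/s8c.png',np.hstack([cv2.resize(a,(400,400)),cv2.resize(b,(371,400))]))
E
```

```text
t 10.2667 q [ 0.451  0.779  1.673 -0.709  1.138  0.876] p [580.4  90.9  53.5] F [-0.7  0.8  0.6] w 56.20251601331344
[[-0.023, 1.0, 0.019], [0.762, 0.03, -0.647], [-0.648, -0.001, -0.762]]
[580.0631079  103.2488702   68.02426645]
```

View pics/s8c.png

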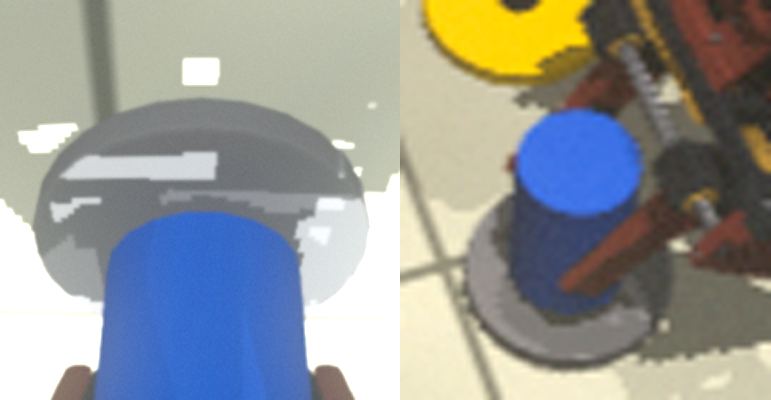

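Call:
carry_out(
  rows=[
    [[0.0013, 0.0, 0.0015], [0, 0, 0], 1.0],
    [[0, 0, 0], [0, 0, 0], 1.0],
    [[0.0007, 0.0, 0.0008], [0, 0, 0], 1.0],
    [[0, 0, 0], [0, 0, 0], 1.0],
    [[0, 0, 0], [0, 0, 0], 1.0],
  ],
)

```text
t: 10.78
ee_pos: [580.6, 91.1, 50.8]
orientation: [1.782, 1.836, -0.655]
ft_force: [0.2, 0.2, 0.4]
width: 56.4
```

Call:
carry_out(
  rows=[
    [[0.0007, 0.0, 0.0008], [0, 0, 0], 1.0],
    [[0, 0, 0], [0, 0, 0], 1.0],
    [[0, 0, 0], [0, 0, 0], 1.0],
  ],
)

```text
t: 11.03
ee_pos: [580.6, 91.1, 49.7]
orientation: [1.782, 1.836, -0.655]
ft_force: [-0.5, 0.4, -0.6]
width: 56.3
```

Call:
carry_out(
  rows=[
    [[0.0007, 0.0, 0.0008], [0, 0, 0], 1.0],
    [[0, 0, 0], [0, 0, 0], 1.0],
    [[0, 0, 0], [0, 0, 0], 1.0],
  ],
)

```text
t: 11.28
ee_pos: [580.6, 91.1, 48.6]
orientation: [1.782, 1.836, -0.655]
ft_force: [0.6, 0.8, -0.3]
width: 56.4
```

Grasp height now about 63; contact is expected soon, so I continue 1 mm at a time.

Call:
carry_out(
  rows=[
    [[0.0007, 0.0, 0.0008], [0, 0, 0], 1.0],
    [[0, 0, 0], [0, 0, 0], 1.0],
    [[0, 0, 0], [0, 0, 0], 1.0],
  ],
)

```text
t: 11.53
ee_pos: [580.8, 91.0, 48.0]
orientation: [1.782, 1.836, -0.655]
ft_force: [0.7, -1.4, 1.9]
width: 56.3
```

Call:
carry_out(
  rows=[
    [[0.0004, 0.0, 0.0005], [0, 0, 0], 1.0],
    [[0, 0, 0], [0, 0, 0], 1.0],
    [[0, 0, 0], [0, 0, 0], 1.0],
  ],
)

```text
t: 11.78
ee_pos: [580.8, 90.9, 47.9]
orientation: [1.782, 1.835, -0.656]
ft_force: [-1.3, 0.2, 7.0]
width: 56.4
```

```bash
python3 - <<'E'
from h import *
o=st();Rt=R.from_rotvec(o['orientation']).as_matrix();print(o['ee_pos']-19*Rt[:,2],o['moment'])
save('wrist','wrist9');save('scene','scene9')
a=cv2.imread('pics/wrist9.png')[60:260,180:380]
b=cv2.imread('pics/scene9.png')[170:240,285:350]
f=lambda a,s:cv2.convertScaleAbs(cv2.resize(a,None,fx=s,fy=s,interpolation=cv2.INTER_CUBIC),alpha=1.9)
a=f(a,2);b=f(b,5.7);cv2.imwrite('pics/s9c.png',np.hstack([cv2.resize(a,(400,400)),cv2.resize(b,(371,400))]))
E
```

```text
t 11.7833 q [ 0.451  0.789  1.672 -0.712  1.132  0.884] p [580.8  90.9  47.9] F [-1.3  0.2  7. ] w 56.37734699074569
[[-0.023, 1.0, 0.019], [0.761, 0.03, -0.648], [-0.648, 0.0, -0.761]]
[580.45599491 103.25187988  62.32012317] [-0.42869538  0.16882372 -0.15105489]
```

View pics/s9c.png

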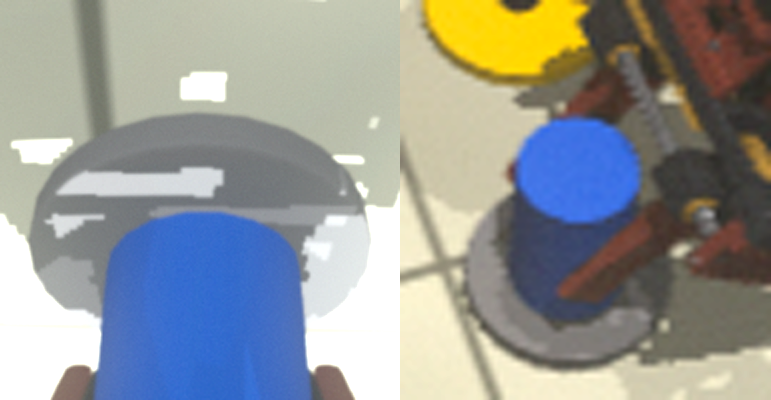

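Call:
carry_out(
  rows=[
    [[-0.0003, 0.0, -0.0003], [0, 0, 0], 1.0],
    [[0, 0, 0], [0, 0, 0], 1.0],
    [[0, 0, 0], [0, 0, 0], 0.35],
    [[0, 0, 0], [0, 0, 0], 0.3],
    [[0, 0, 0], [0, 0, 0], 0.2],
    [[0, 0, 0], [0, 0, 0], 0.1],
    [[0, 0, 0], [0, 0, 0], 0.0],
    [[0, 0, 0], [0, 0, 0], 0.0],
    [[0, 0, 0], [0, 0, 0], 0.0],
    [[0, 0, 0], [0, 0, 0], 0.0],
  ],
)

```text
t: 12.72
ee_pos: [580.6, 91.1, 47.4]
orientation: [1.782, 1.836, -0.655]
ft_force: [0.1, -0.5, -0.8]
width: 87.8
```

```bash
python3 - <<'E'
from h import *
o=st()
save('wrist','wrist10');save('scene','scene10')
a=cv2.imread('pics/wrist10.png')[60:360,130:430]
b=cv2.imread('pics/scene10.png')[170:240,285:350]
f=lambda a,s:cv2.convertScaleAbs(cv2.resize(a,None,fx=s,fy=s,interpolation=cv2.INTER_CUBIC),alpha=1.9)
a=f(a,2);b=f(b,5.7);cv2.imwrite('pics/s10c.png',np.hstack([cv2.resize(a,(400,400)),cv2.resize(b,(371,400))]))
E
```

```text
t 12.7167 q [ 0.451  0.789  1.672 -0.712  1.131  0.883] p [580.6  91.1  47.4] F [ 0.1 -0.5 -0.8] w 87.83738359351341
[[-0.023, 1.0, 0.019], [0.762, 0.03, -0.647], [-0.647, -0.0, -0.762]]
```

View pics/s10c.png

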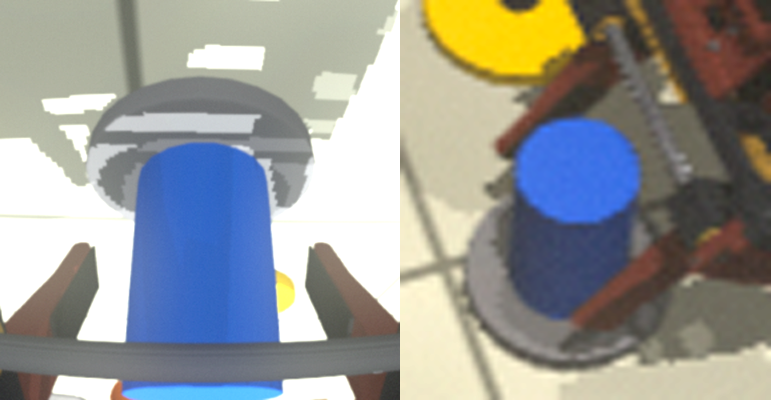

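Call:
carry_out(
  rows=[
    [[0, 0, -0.006], [0, 0, 0], 0.0],
    [[0, 0, -0.012], [0, 0, 0], 0.0],
    [[0, 0, -0.018], [0, 0, 0], 0.0],
    [[0, 0, -0.02], [0, 0, 0], 0.0],
    [[0, 0, -0.02], [0, 0, 0], 0.0],
    [[-0.005, 0, -0.02], [0, 0, 0], 0.0],
    [[-0.01, 0, -0.02], [0, 0, 0], 0.0],
    [[-0.01, 0, -0.02], [0, 0, 0], 0.0],
    [[-0.01, 0, -0.02], [0, 0, 0], 0.0],
    [[-0.01, 0, -0.02], [0, 0, 0], 0.0],
    [[0, 0, 0], [0, 0, 0], 0.0],
    [[0, 0, 0], [0, 0, 0], 0.0],
  ],
)

```text
t: 13.82
ee_pos: [578.8, 171.9, 212.4]
orientation: [1.783, 1.836, -0.65]
ft_force: [-0.2, 0.5, 0.7]
width: 87.6
```

```bash
python3 - <<'E'
from h import *
import pickle
o=st();pickle.dump(o,open('w11.pkl','wb'))
for n in('wrist','scene','top'):save(n,n+'11')
t=np.linspace(0,2*np.pi,48)
f=lambda a,s:cv2.convertScaleAbs(cv2.resize(a,None,fx=s,fy=s,interpolation=cv2.INTER_CUBIC),alpha=1.7)
b=cv2.imread('pics/scene11.png')[140:280,270:430]
cv2.imwrite('pics/s11c.png',f(b,4.5))
cv2.imwrite('pics/w11c.png',cv2.imread('pics/wrist11.png'))
E
```

```text
t 13.8167 q [ 0.559  0.599  1.547 -0.6    1.427  0.751] p [578.8 171.9 212.4] F [-0.2  0.5  0.7] w 87.60936268170364
[[-0.022, 1.0, 0.022], [0.763, 0.031, -0.646], [-0.646, 0.003, -0.763]]
```

View pics/s11c.png

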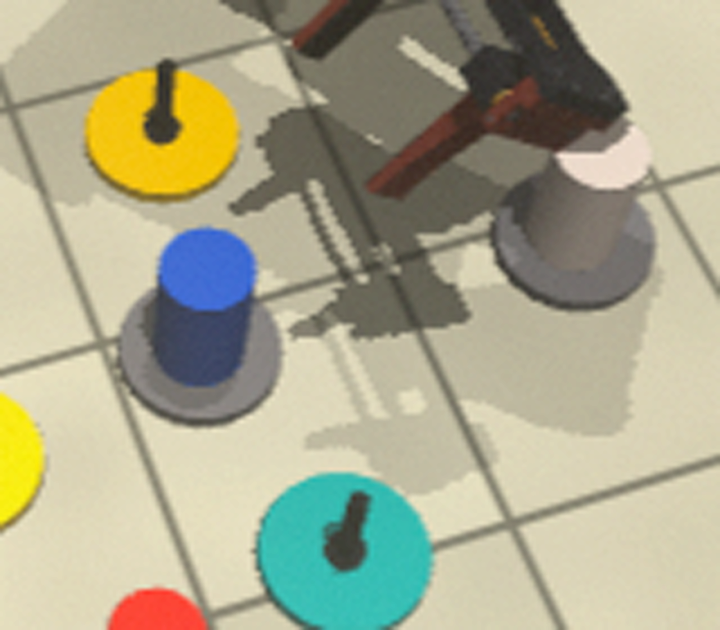

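View pics/w11c.png

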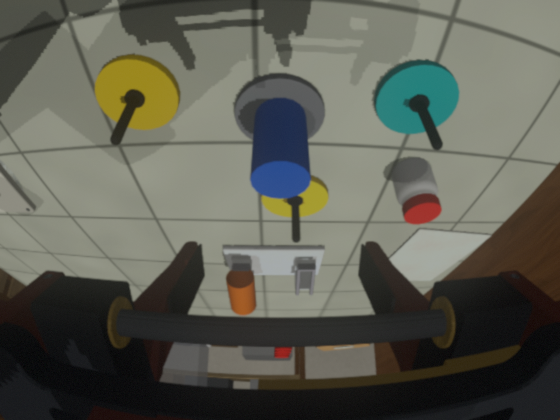

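View pics/top11.png

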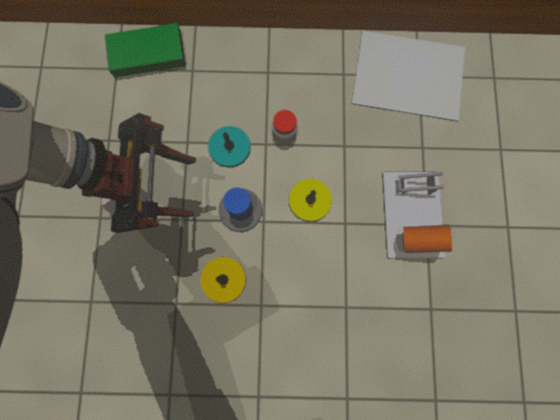

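```bash
python3 - <<'E'
from h import *
print(unproj('scene',(315.6,199.4),102),unproj('top',(237,200.5),102))
from workcell import close_job
print(close_job())
E
```

```text
[580.95191165 100.57676413 102.        ] [580.05819867 100.37566791 102.        ]
the job is handed in; nothing more can be done
None
```

The blue cup now stands mouth down over the free grey peg and the job is handed in at about 14 s of the 42 s allowed. The robot is clear of everything.

I gripped it by its sides on the draining stand, lifted it, turned it mouth down and lowered it over the peg in 1 mm steps. It touched the base at about 7 N, with the grip at 62.3 mm, where about 62 mm was expected. I then eased off slightly, opened the fingers and backed away.

**Last checks:**
- **Position:** at the 102 mm seated height, the closed end lies at (581, 101) mm in the scene camera and (580, 100) mm in the top camera. Both agree within about 2 mm with the peg, measured at (580, 102) mm. The cup looks upright and flat in the last pictures.
- **Robot:** force readings after backing off were only noise, under 1 N.
- **Other cups:** the orange cup and the white cup look unmoved. The yellow and turquoise look-alikes were not touched.

**Disagreement:** while the cup was held, the cameras did not agree on its tilt. Scene and top gave about +4°, the wrist camera about −5°. I used a value near the 20° resting tilt you stated.

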